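# Move the workholder plate from the setup stand to the bonding stage

## Task

The workholder plate has been checked on the blue setup stand and is now wanted on the bonder's aluminium X-Y stage. Press the stand's black thumb pad so that the catch lets go and the plate springs free, draw the plate straight out of the stand's dovetail by its black grip block, and slide it into the stage's dovetail until it is fully home and the stage's catch has clicked shut behind it; then let go. The stage stands wherever the last job set it and must stay so set; it gives way at 16 N along the dovetail or 6 N sideways, so feel your way in. Press on stand and stage with no more than 25 N, and leave the other things on the table where they are.

Things in the scene. Friction and masses are not known exactly. Their poses are not given: they have to be found in the camera images.
- plate: Workholder plate, about 0.26 kg: aluminium dovetail slab 80 (x) x 48 x 8 mm, black grip block at the rear, clamped strip on a dark insert (x 1 to 39, y -6 to 17 mm, up to 16 mm above the underside). Origin: centre of the slab's underside; x to the leading end, z up. The slab ends at x = +40 mm, narrower over the last 6 mm. Starts locked in the stand, origin at the stand's home point.
- plate_grip (a point): Point to grasp in the black grip block: 30 mm behind the plate's origin (x = -30), 30 mm above the underside. The block is 20 mm long (x), 14 mm across its flat sides (y) and reaches from the slab's top (8 mm) to 44 mm above the underside.
- plate_striker (a point): Rear foot of the steel striker on the slab's right edge, 14.3 mm ahead of the plate's origin, 13.75 mm to its right, 8 mm up. The striker is 6.5 mm wide and 6 mm high: upright rear face, flat top 5.7 mm long, then a ramp down over the next 12 mm ahead. The catch nose rides up the ramp and drops behind the rear face.
- stand: Blue painted setup stand with a dovetail slide on top, 140 x 94 mm, fixed. Origin: centre of the underside on the table; x is the direction a plate slides in, y left of it, z up. Channel floor at z = 28 mm, from the open front lip at x = -80 mm to the end stop face at x = 41.8 mm. Same slide and catch as on the stage.
- stand_home (a point): Where the plate's origin lies when locked in the stand: on the channel floor, 28 mm above the stand's origin; axes as the stand. After release the sprung, damped ejector plunger in the end stop pushes the plate out 12 to 20 mm (within 0.5 s); draw it back 60 mm or more from home to clear the rails before lifting.
- stand_mouth (a point): Middle of the slide's mouth on the channel floor, 38 mm in front of home; the stage's slide is the same. Rails 11 mm high, 60 degree flanks, from 15 mm before home to the end stop, 1 mm play a side for the plate; before them lead-ins 23 mm long, flaring to 8 mm more a side at the mouth. Before that a lip 42 mm long, level with the floor: the plate's leading end can be laid on it.
- stand_pad (a point): Middle of the top of the stand's black thumb pad (22 along x, 16 along y), on the right: at x = 10, y = -61, z = 56 mm of the stand, catch at rest. Pressing it straight down 9 to 10 mm lifts the nose clear; it takes 5 to 8 N and bottoms at 11 mm.
- stand_catch (a joint): Stand's catch lever, rad: 0 = nose down (latched), grows as the pad is pressed; above about 0.30 the nose is clear of the striker, 0.40 = end of travel. Springs back to 0; while the nose lies on the striker it reads about 0.22 to 0.28.
- stage: Base of the bright aluminium X-Y stage that carries the other dovetail slide, 124 x 104 mm, fixed; micrometers stick out low at the front (to x = -110 mm) and left (to y = 118 mm). Origin: centre of the underside on the table; x is the direction the plate slides in, y left, z up. The slides keep their setting up to 16 N along x, 6 N along y, then slip. Starts empty; red thumb pad not needed.
- stage_mid (a point): 46 mm above the base's origin (level of the channel floor), axes as the base: where the plate's origin lies when locked home with both stage slides at mid travel. But they stand where the last job left them: the top block with the whole dovetail stands up to 12 mm off this along x and up to 7 mm along y, not turned (not tracked; to be seen or felt). True home is off by that much.
- stage_ejector (a joint): Sprung, damped ejector plunger in the stage's end stop, m pushed in: 0 until the plate's leading face meets it 12 mm before home, 0.0117 with the plate locked home, 0.0138 at the rigid end stop, about 2 mm beyond home. It pushes back with 4 N rising to 8 N and throws out a plate that is let go before the click.
- stage_catch (a joint): Stage's catch lever, rad: 0 = nose down. The striker's ramp meets the nose 18 mm before home, takes 2 to 4 N and lifts it to 0.22 to 0.28; the click (back to 0, behind the striker) comes within 0.5 mm of home. The nose spans 6 to 14 mm ahead of home, 10 to 18 mm to the right, 1 mm above the plate's top.
- setup_block: Steel height-setting block with a pin, 28 x 40 x 32 mm, standing on the table; a bystander. Origin: centre of its underside.
- chip_box: Black flat box with a clear lid, 50 x 50 x 14 mm, on the table; a bystander. Origin: centre of its underside.

How it is judged (in metres and radians):
On the way, in this order (a step that is already met when the one before it is completed fails the run):
1. the stand's catch is pressed and the plate springs free of it (x of plate in the frame of stand below -0.007 m and distance between plate and stand_home below 0.06 m), for 0.1 s.
2. the plate is drawn clear of the stand's dovetail (distance between plate and stand_home above 0.075 m), for 0.1 s.
At the end, for the whole second after the job is handed in: The plate is locked in the stage: ejector pushed in over 10.5 mm, catch shut (below 0.05 rad), origin within 16 mm in x, 10 in y and 3 in z of stage_mid, aligned within 0.06 rad, at rest, released; stand's catch shut; setup block and chip box within 20 mm of where they stood (value of joint stage_ejector above 0.0105 m and value of joint each of stage_catch, stand_catch below 0.05 rad and x of plate in the frame of stage between -0.016 and 0.016 m and y of plate in the frame of stage between -0.01 and 0.01 m and z of plate in the frame of stage between 0.043 and 0.049 m and angle between the x axis of plate and the x axis of stage, either way round below 0.06 rad and angle between the z axis of plate and the z axis of stage, either way round below 0.06 rad and linear speed of plate below 0.01 m/s and contact force between the fingers and plate below 0.1 N and distance of each of setup_block, chip_box from where it was at the start of the episode below 0.02 m); the robot touches nothing.
It fails at once if the stage's slides are shoved off their setting by more than 1.5 mm (distance of stage_stop_c0 from where it was at the start of the episode above 0.0015 m).
It fails at once if the robot presses on the stand or the stage with more than 25 N (contact force between any of the fingers, the arm and stand above 25 N or contact force between any of the fingers, the arm and stage above 25 N).
It fails at once if the setup block or chip box is moved by more than 20 mm (distance of any of setup_block, chip_box from where it was at the start of the episode above 0.02 m).
It also fails if it takes over 58 s, if anything falls off the work surface, if the arm or the gripper's body presses on something with over 40 N, if the wrist force passes 120 N, or if a joint passes its speed limit or range.

## Robot

A 7-joint arm with a two-finger parallel gripper is mounted at the origin on the work surface; the furniture and walls round the work are solid. World frame = base frame: x ahead of the robot, y to its left, z up, the work surface at z = 0. Lengths are in mm, angles in rad, forces in N, time in s.
With the tool pointing down it reaches from about 350 to 900 mm from the base axis. Payload 7.2 kg.
Tool frame: the origin (TCP) lies on the mounting face of the last link; the fingertips stand 182 mm ahead of it and the grasp point (between the pads) lies 163 mm ahead of it; z points along the fingers, x is the direction in which the jaws open and shut, and the axes are right-handed (so a half turn about z gives the same grasp; the last joint's range is limited). The gripper opens to 88 mm and grips with 3 to 60 N. Pads are 20 mm wide; open, the fingers measure 115 mm over their backs; the gripper's body (75 mm by 178 mm) begins 61 mm behind the grasp point.
Start: joints at [1.069, 0.411, -0.013, 1.596, 0.006, 1.134, -0.082], TCP at [262.688, -567.114, 404.653] pointing down, gripper open.
Joint ranges: [-2.95, 2.95], [-0.29, 1.99], [-1.47, 1.44], [0.14, 2.54], [-1.03, 4.17], [0.13, 1.85], [-2.86, 2.86]. Speed limits (rad/s): [2.39, 2.39, 3.01, 3.01, 3.14, 3.14, 3.14].

## Interface

Orientations are given as a 3x3 rotation matrix whose columns are the frame's x, y, z axes.
In Python, from bench import ctrl gives the robot as it stands. The module is installed in compiled form; this text tells all that it offers.
- The arm moves only by the tool jog_arm, never from a script. Its argument "rows" is one flat list of numbers, 7 for each row, row after row: the turn, a rotation vector about the tool's x, y, z in rad, then the shift along the tool's x, y, z in m, then the gripper command: -1 is shut, 1 is fully open, values between are in proportion. A call has 1 to 20 rows; each row shifts and turns the commanded pose from where the row before left it, along the tool's axes as they then stand; what a row does not reach is not made up. A row lasts 1/10 s, in which the tool goes at most 50 mm and 8.59 degrees, less where a joint would pass 70% of its speed; a pose out of reach is approached as far as the arm can. A call with a gripper value outside its range is refused whole. The fingers move at their own pace and stop on an object; "force" is the grip in N (left out, the last holds). Time passes only in rows, so rows that do not move let the fingers close. It gives the time, the measured TCP pose, the force and the opening at its end, in the units of the state.
- ctrl.get_state(): the state, without advancing time (a new reading comes with each control period).
- ctrl.capture(name): name is "scene" or "top" or "wrist"; returns a dict with "color" (420x560x3 uint8, red, green, blue), "camera_matrix" (3x3 intrinsics, pixels), "dist" ([k1, k2, p1, p2, k3] as OpenCV has them; the pictures are not rectified), "cam_to_world" (4x4, takes a point from camera to world coordinates). Camera axes: x right, y down, z forward; pixel columns grow to the right and rows downward; lengths in mm; the calibration is good to about 2 mm. A picture is of the moment at which its call begins. There is no depth.
- ctrl.sign_off(): hands the job in, once; it reports no verdict.
The state is a dict: "clock": time; "q": joint angles; "qvel": joint speeds; "joint_efforts": joint torques, N m; "position": TCP position; "orientation": TCP orientation; "force": force on the tool from outside, world axes, zero at the start; "ft_torque": the same for the moment, N m; "grip_width": opening from 0.0 (shut) to 1.0 (fully open).
Only numpy, scipy, OpenCV 4.12 (cv2) and the standard library are available. Lean on these libraries where they do the work, as an engineer would, in place of code of your own. Each camera call takes 0.05 s, during which the arm holds its last target. There are 200 camera calls.

## Working session

There is one attempt and no reset: what is moved stays moved. The work goes in short steps, Python scripts to look and compute and a tool call to move; the robot and the scene stay as the last step left them, time stands still between calls to the robot, and variables do not carry over. Pictures are saved under pics/ and viewed, about 8 in all and at most 12, crops included, and the job is handed in when it is done.

Besides the shell and the picture viewer there is one more tool, called after "Call:" by a JSON object that holds its "api" and its "payload", one argument or row to a line. jog_arm: Moves the arm, as the interface text tells. Its arguments: {"type":"object","properties":{"rows":{"type":"array","items":{"type":"number"}},"force":{"type":"number"}},"required":["rows"]}

```bash
mkdir -p pics; cat > h.py <<'E'
import numpy as np, cv2
from bench import ctrl
def snap(name,fn=None):
    c=ctrl.capture(name)
    if fn: cv2.imwrite('pics/'+fn,cv2.cvtColor(c['color'],cv2.COLOR_RGB2BGR))
    return c
def ray(c,uv,z):
    """pixels -> world points on plane z (mm)"""
    p=cv2.undistortPoints(np.array(uv,float).reshape(-1,1,2),np.array(c['camera_matrix']),np.array(c['dist'])).reshape(-1,2)
    T=np.array(c['cam_to_world']); d=np.c_[p,np.ones(len(p))]@T[:3,:3].T; o=T[:3,3]
    return o+d*((z-o[2])/d[:,2])[:,None]
def proj(c,X):
    T=np.linalg.inv(np.array(c['cam_to_world'])); 
    return cv2.projectPoints(np.array(X,float).reshape(-1,3),cv2.Rodrigues(T[:3,:3])[0],T[:3,3],np.array(c['camera_matrix']),np.array(c['dist']))[0].reshape(-1,2)
E
python3 - <<'E'
from h import *
np.set_printoptions(precision=3,suppress=True)
t=snap('top');s=snap('scene')
import pickle;pickle.dump((t,s),open('ts.pkl','wb'))
img=np.vstack([t['color'],s['color']])
cv2.imwrite('pics/a.png',cv2.cvtColor(t['color'],cv2.COLOR_RGB2BGR));cv2.imwrite('pics/b.png',cv2.cvtColor(s['color'],cv2.COLOR_RGB2BGR))
print(t['cam_to_world'],t['camera_matrix'],s['cam_to_world']);print(ctrl.get_state())
E
```

```text
[[   0.019   -0.989    0.144  346.437]
 [  -1.      -0.016    0.024 -142.288]
 [  -0.022   -0.145   -0.989 1171.911]
 [   0.       0.       0.       1.   ]] [[464.393   0.    278.872]
 [  0.    464.393 206.186]
 [  0.      0.      1.   ]] [[ -0.812  -0.403   0.422  -1.699]
 [ -0.584   0.557  -0.591 588.513]
 [  0.003  -0.726  -0.687 889.676]
 [  0.      0.      0.      1.   ]]
{'clock': 0.1, 'q': array([ 1.069,  0.412, -0.013,  1.597,  0.006,  1.134, -0.082]), 'qvel': array([-0.001, -0.002, -0.002, -0.001,  0.   ,  0.002,  0.   ]), 'joint_efforts': array([  0.003, -58.91 ,   0.644, -29.171,  -0.054,   0.015,   0.   ]), 'position': array([ 262.608, -566.938,  403.908]), 'orientation': array([[ 0.42 , -0.907, -0.001],
       [-0.907, -0.42 ,  0.001],
       [-0.001,  0.   , -1.   ]]), 'force': array([-0.154, -0.602,  0.149]), 'ft_torque': array([0.004, 0.014, 0.067]), 'grip_width': 0.9984554029098175}
```

View pics/a.png

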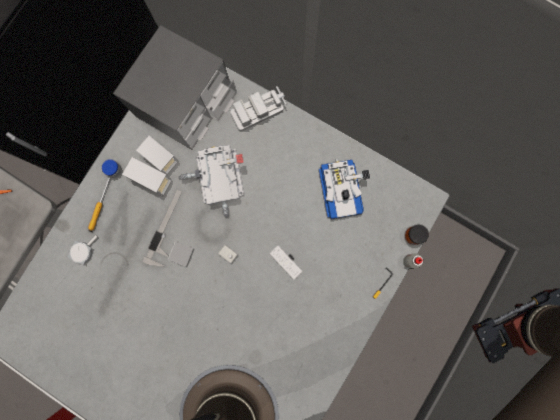

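View pics/b.png

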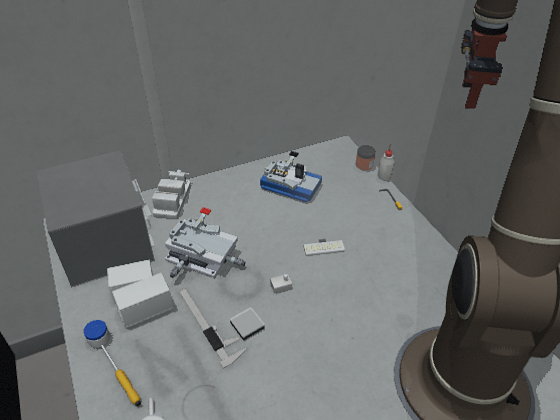

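Top view: blue stand at about (343,188) with its black pad at (366,174); stage at about (220,175) with its red pad at (239,158). Both slides point up in the image, towards +x. The scene view agrees.

```bash
python3 - <<'E'
from h import *
import pickle
np.set_printoptions(precision=1,suppress=True)
t,s=pickle.load(open('ts.pkl','rb'))
def blobs(c,f,z,n=3):
    hsv=cv2.cvtColor(c['color'],cv2.COLOR_RGB2HSV)
    m=f(hsv).astype(np.uint8)
    k,l,st,ce=cv2.connectedComponentsWithStats(m)
    for i in np.argsort(-st[1:,4])[:n]+1:
        print(st[i],ce[i],ray(c,ce[i],z)[0])
    return m
for nm,c in(('top',t),('scene',s)):
    print(nm,'red z74');blobs(c,lambda h:((h[...,0]<6)|(h[...,0]>174))&(h[...,1]>150)&(h[...,2]>100),74)
    print('blue');m=blobs(c,lambda h:(abs(h[...,0].astype(int)-112)<12)&(h[...,1]>130)&(h[...,2]>40),20)
    if nm=='top':
        roi=np.zeros_like(m);roi[140:230,310:375]=m[140:230,310:375]
        p=np.argwhere(roi)[:,::-1].astype(np.float32);r=cv2.minAreaRect(ray(c,p,20)[:,:2].astype(np.float32));print('rect',r)
    
a=t['color'][135:235,300:390];b=t['color'][130:230,175:265]
o=np.hstack([cv2.resize(x,None,fx=4.4,fy=4.4,interpolation=cv2.INTER_CUBIC) for x in(a,b)])
cv2.imwrite('pics/c.png',cv2.cvtColor(o,cv2.COLOR_RGB2BGR))
E
```

```text
top red z74
[415 258   7   6  32] [417.9 260.2] [ 383.2 -445.5   74. ]
blue
[102 160  16  15 189] [109.5 167.1] [609.9 327.8  20. ]
[325 200  12  18 149] [330.5 209.1] [ 509.1 -243.2   20. ]
[319 164   9  35 121] [323.1 178.5] [ 586.9 -224.2   20. ]
rect ((561.6719970703125, -267.7966613769531), (138.63990783691406, 90.4350814819336), 10.871923446655273)
scene red z74
[200 208  11   7  45] [205.2 210.7] [622.  -12.3  74. ]
[387 151   5   3  11] [388.8 152. ] [ 386.  -450.7   74. ]
blue
[260 175  52  26 420] [282.6 188.8] [ 558.7 -226.2   20. ]
[ 84 320  23  20 352] [ 94.8 329.6] [615.3 322.7  20. ]
[306 172  15   7  39] [313.2 175.1] [ 525.4 -316.4   20. ]
```

View pics/c.png

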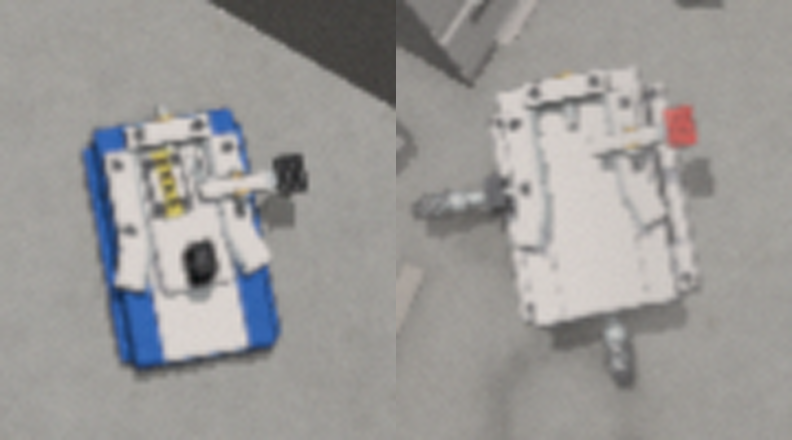

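```bash
cat >> h.py <<'E'
def go(p,yaw,tip=182):
    """rows needed: tool rot about z and total shift (tool axes after turn, m) to bring the tip point to p with tool x=-Y, y=-X of frame at yaw"""
    s=ctrl.get_state();R=np.array(s['orientation']);c,si=np.cos(yaw),np.sin(yaw)
    W=np.array([[si,-c,0],[-c,-si,0],[0,0,-1.]])
    rv=cv2.Rodrigues(R.T@W)[0].ravel()
    d=W.T@(np.array(p)-np.array([0,0,-tip])-s['position'])/1000
    print('turn',rv.round(4),'shift',d.round(4),'t',s['clock'],'F',s['force'].round(1),'w',round(s['grip_width'],3))
E
python3 - <<'E'
from h import *
import pickle
np.set_printoptions(precision=3,suppress=True)
t,s=pickle.load(open('ts.pkl','rb'))
print('pad',ray(t,[366,174.3],56),'red',ray(t,[239.5,158.9],74))
st=lambda x,y:175+(x-396)/4.4 if 0 else None
C=[(500,95),(635,68),(697,288),(530,325),(622,378),(418,207)]
print(ray(t,[(175+(x-396)/4.4,130+y/4.4) for x,y in C[:4]],40),ray(t,[(175+(x-396)/4.4,130+y/4.4) for x,y in C[4:]],20))
w=snap('wrist');S=ctrl.get_state()
T=np.eye(4);T[:3,:3]=S['orientation'];T[:3,3]=S['position'];print(np.linalg.inv(T)@w['cam_to_world'],w['camera_matrix'])
go([562,-267,300],.19)
E
```

```text
pad [[ 591.711 -326.979   56.   ]] red [[621.358 -17.091  74.   ]]
[[647.675  91.14   40.   ]
 [664.455  13.761  40.   ]
 [536.984 -25.979  40.   ]
 [514.403  67.84   40.   ]] [[487.666  17.394  20.   ]
 [585.581 140.198  20.   ]]
[[  1.      0.001  -0.     -0.534]
 [ -0.001   0.967   0.255 -69.049]
 [  0.     -0.255   0.967  20.214]
 [  0.      0.      0.      1.   ]] [[355.544   0.    276.466]
 [  0.    355.544 211.09 ]
 [  0.      0.      1.   ]]
turn [0.    0.001 0.244] shift [-0.238 -0.351 -0.078] t 0.15 F [-0.1  0.2  0.4] w 1.003
```

Call:
{"api": "jog_arm", "payload": {
  "rows": [0,0,0.122,0,0,0,-1,0,0,0.122,0,0,0,-1,0,0,0,-0.0238,-0.0351,0,-1,0,0,0,-0.0238,-0.0351,0,-1,0,0,0,-0.0238,-0.0351,0,-1,0,0,0,-0.0238,-0.0351,0,-1,0,0,0,-0.0238,-0.0351,0,-1,0,0,0,-0.0238,-0.0351,0,-1,0,0,0,-0.0238,-0.0351,0.01,-1,0,0,0,-0.0238,-0.0351,0.02,-1,0,0,0,-0.0238,-0.0351,0.02,-1,0,0,0,-0.0238,-0.0351,0.02,-1,0,0,0,0,0,0,-1,0,0,0,0,0,0,-1],
  "force": 20
}}

```text
clock: 1.55
position: [562.9, -266.1, 333.6]
orientation: [[0.191, -0.982, -0.002], [-0.982, -0.191, 0.001], [-0.001, 0.002, -1.0]]
force: [0.6, -0.1, 0.3]
grip_width: 0.003
```

```bash
python3 - <<'E'
from h import *
import pickle
np.set_printoptions(precision=2,suppress=True)
w=snap('wrist','d.png');pickle.dump(w,open('w1.pkl','wb'));go([562,-267,150],.19)
E
```

```text
turn [ 0. -0. -0.] shift [-0.  0.  0.] t 1.6 F [-0.4 -0.8 -0.3] w 0.005
```

View pics/d.png

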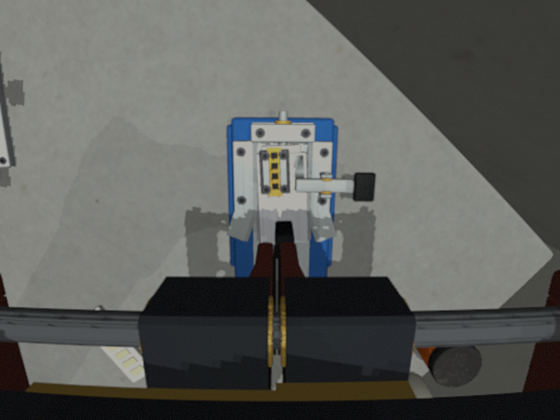

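Wrist view: the stand stands square in the image. Pad centre is at (364,187), the rear corners at about (232,120) and (336,120), and the grip block at (284,232) behind the fingertips.

```bash
python3 - <<'E'
from h import *
import pickle
np.set_printoptions(precision=1,suppress=True)
w=pickle.load(open('w1.pkl','rb'))
h=cv2.cvtColor(w['color'],cv2.COLOR_RGB2HSV)
blk=(w['color'].max(2)<45);blk[:,:345]=0;blk[:,385:]=0;blk[:165]=0;blk[210:]=0
n,l,st,ce=cv2.connectedComponentsWithStats(blk.astype(np.uint8));i=1+np.argmax(st[1:,4]);print(st[i],ce[i],'pad',ray(w,ce[i],56))
bl=(abs(h[...,0].astype(int)-112)<14)&(h[...,1]>120)
ys,xs=np.nonzero(bl[:290]);print(xs.min(),xs.max(),ys.min())
for y in(130,150,180,220,260):
    r=np.nonzero(bl[y])[0];print(y,r.min(),r.max(),ray(w,[(r.min(),y),(r.max()+1,y)],28).ravel())
X=[562,-267];c,s=np.cos(.19),np.sin(.19);R=np.array([[c,-s],[s,c]])
for p,z in((ray(w,ce[i],56)[0],56),(ray(w,[232,120],28)[0],28),(ray(w,[336,120],28)[0],28),(ray(w,[276,172],42)[0],42)):
    print('stand frame',R.T@(p[:2]-X))
# plate edges: screw pairs
E
```

```text
[353 173  22  28 535] [363.6 186.3] pad [[ 594.2 -324.9   56. ]]
183 390 118
130 227 336 [ 613.3 -215.8   28.   630.  -300.9   28. ]
150 228 336 [ 598.  -219.1   28.   614.7 -304.5   28. ]
180 228 232 [ 574.  -223.    28.   574.8 -227.    28. ]
220 229 230 [ 540.7 -229.2   28.   541.  -230.9   28. ]
260 231 330 [ 505.4 -236.6   28.   522.  -321.4   28. ]
stand frame [ 20.7 -63. ]
stand frame [67.7 36.4]
stand frame [ 68.1 -45. ]
stand frame [28.9  1.9]
```

```bash
python3 - <<'E'
from h import *
go([593.8,-326,62],.19)
E
```

```text
turn [ 0.0012 -0.0002 -0.0002] shift [ 0.0633 -0.02    0.0904] t 1.6 F [-0.4 -0.8 -0.3] w 0.005
```

Call:
{"api": "jog_arm", "payload": {
  "rows": [0,0,0,0.0317,-0.01,0,-1,0,0,0,0.0316,-0.01,0.02,-1,0,0,0,0,0,0.03,-1,0,0,0,0,0,0.03,-1,0,0,0,0,0,0.01,-1,0,0,0,0,0,0,-1,0,0,0,0,0,0,-1]
}}

```text
clock: 2.3
position: [594.1, -326.5, 246.3]
orientation: [[0.188, -0.982, 0.002], [-0.982, -0.188, -0.001], [0.001, -0.001, -1.0]]
force: [-0.3, -0.1, -0.1]
grip_width: 0.008
```

Call:
{"api": "jog_arm", "payload": {
  "rows": [0,0,0,0,0,0.003,-1,0,0,0,0,0,0.003,-1,0,0,0,0,0,0.002,-1,0,0,0,0,0,0,-1]
}}

```text
clock: 2.7
position: [594.3, -325.8, 237.2]
orientation: [[0.189, -0.982, 0.001], [-0.982, -0.189, -0.001], [0.001, -0.001, -1.0]]
force: [-0.2, -0.4, 1.4]
grip_width: 0.005
```

Call:
{"api": "jog_arm", "payload": {
  "rows": [0,0,0,0,0,0.002,-1,0,0,0,0,0,0.002,-1,0,0,0,0,0,0.002,-1,0,0,0,0,0,0.001,-1,0,0,0,0,0,0,-1]
}}

```text
clock: 3.2
position: [594.4, -326.5, 230.2]
orientation: [[0.188, -0.982, 0.002], [-0.982, -0.188, -0.002], [0.002, -0.001, -1.0]]
force: [0.6, -4.8, 5.8]
grip_width: 0.007
```

Call:
{"api": "jog_arm", "payload": {
  "rows": [0,0,0,0,0,0.001,-1,0,0,0,0,0,0.001,-1,0,0,0,0,0,0,-1,0,0,0,0,0,0,-1,0,0,0,0,0,0,-1]
}}

```text
clock: 3.7
position: [594.4, -326.4, 228.7]
orientation: [[0.188, -0.982, 0.002], [-0.982, -0.188, -0.002], [0.002, -0.001, -1.0]]
force: [0.1, -3.6, 6.9]
grip_width: 0.008
```

```bash
python3 - <<'E'
from h import *
w=snap('wrist','e.png')
E
```

```text
(no output)
```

View pics/e.png

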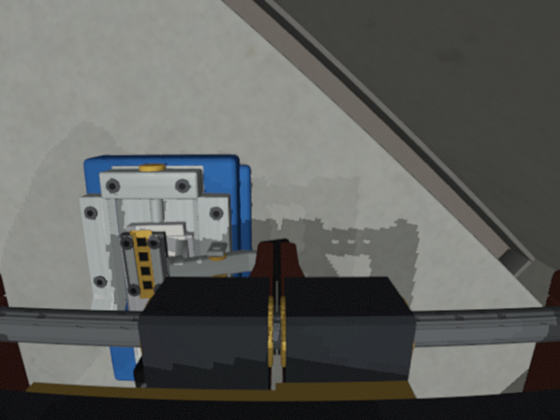

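The plate has sprung free: there is a gap between the slab's leading end and the stop, and the strip has moved back to about (145,265). Now I lift off, open the jaws partway, and look from behind the grip.

```bash
python3 - <<'E'
from h import *
go([594.4,-326.4,120],.19)
go([572-.982*105,-268-.189*105,130],.19)
E
```

```text
turn [-0.0014 -0.0021 -0.0008] shift [-0.     -0.0001 -0.0734] t 3.75 F [ 0.3 -3.8  7.7] w 0.009
turn [-0.0014 -0.0021 -0.0008] shift [-0.0616  0.1159 -0.0834] t 3.75 F [ 0.3 -3.8  7.7] w 0.009
```

Call:
{"api": "jog_arm", "payload": {
  "rows": [0,0,0,0,0,-0.01,-1,0,0,0,0,0,-0.03,-1,0,0,0,0,0,-0.04,-0.2,0,0,0,-0.02,0.039,-0.003,-0.2,0,0,0,-0.021,0.039,0,-0.2,0,0,0,-0.0206,0.038,0,-0.2,0,0,0,0,0,0,-0.2,0,0,0,0,0,0,-0.2]
}}

```text
clock: 4.55
position: [468.0, -286.3, 310.9]
orientation: [[0.189, -0.982, -0.0], [-0.982, -0.189, 0.001], [-0.001, 0.0, -1.0]]
force: [0.4, 0.4, 0.1]
grip_width: 0.395
```

```bash
python3 - <<'E'
from h import *
import pickle
w=snap('wrist','f.png');pickle.dump(w,open('w2.pkl','wb'));go([572-.982*46,-268-.189*46,80],.19)
E
```

```text
turn [-0.0007  0.0002  0.0003] shift [ 0.0011 -0.0586  0.049 ] t 4.6 F [-0.  -1.   0.7] w 0.401
```

View pics/f.png

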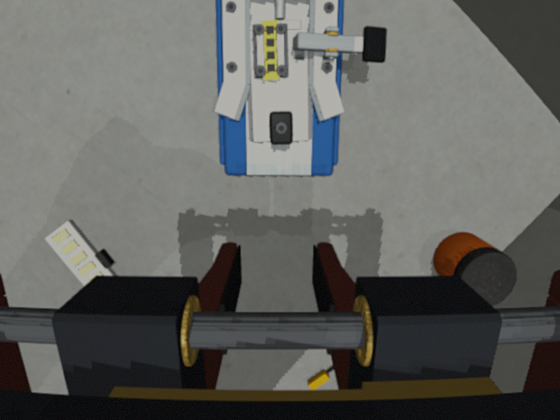

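Grip block top is at about (281,127), the strip at (271,52), and the stand's front edge at row 175, from 225 to 335.

```bash
python3 - <<'E'
from h import *
import pickle
np.set_printoptions(precision=1,suppress=True)
w=pickle.load(open('w2.pkl','rb'))
blk=(w['color'].max(2)<60).astype(np.uint8);blk[:,:262]=0;blk[:,300:]=0;blk[:105]=0;blk[150:]=0
n,l,st,ce=cv2.connectedComponentsWithStats(blk);i=1+np.argmax(st[1:,4]);print(st[i],ce[i])
x,y,W,H=st[i][:4]
c,s=np.cos(.19),np.sin(.19);R=np.array([[c,-s],[s,c]])
f=lambda u,z:(ray(w,u,z)[0],R.T@(ray(w,u,z)[0][:2]-[572,-268]))
for n,u,z in(('griptop',(x+W/2,y+13.5),72),('top edges',(x,y),72),('',(x+W,y),72),('bot',(x+W/2,y+H),72),('front L',(225,175),20),('front R',(333,175),20),('lip L',(246,175),28),('lip R',(312,175),28),('strip',(270.5,52),44),('slabrear L',(250,142),36),('R',(309,142),36)):
    print(n,*f(u,z))
E
```

```text
[270 112  22  32 528] [280.9 128.1]
griptop [ 531.6 -276.3   72. ] [-41.3  -0.5]
top edges [ 538.1 -268.3   72. ] [-33.4   6.1]
 [ 540.6 -281.2   72. ] [-33.4  -7.1]
bot [ 520.7 -278.4   72. ] [-52.3  -0.6]
front L [ 486. -242.   20.] [-79.6  41.8]
front R [ 501.7 -323.6   20. ] [-79.5 -41.3]
lip L [ 490.4 -258.3   28. ] [-78.3  24.9]
lip R [ 499.7 -306.6   28. ] [-78.3 -24.3]
strip [ 576.1 -260.9   44. ] [5.4 6.2]
slabrear L [ 515.5 -257.5   36. ] [-53.5  21. ]
R [ 523.5 -298.5   36. ] [-53.4 -20.8]
```

Call:
{"api": "jog_arm", "payload": {
  "rows": [0,0,0,0.0009,-0.031,0,-0.2,0,0,0,0,-0.03,0.01,-0.2,0,0,0,0,0,0.03,-0.2,0,0,0,0,0,0.03,-0.2,0,0,0,0,0,0.015,-0.2,0,0,0,0,0,0.004,-0.2,0,0,0,0,0,0,-0.2,0,0,0,0,0,0,-1,0,0,0,0,0,0,-1,0,0,0,0,0,0,-1,0,0,0,0,0,0,-1],
  "force": 40
}}

```text
clock: 5.7
position: [528.9, -276.5, 222.8]
orientation: [[0.188, -0.982, 0.002], [-0.982, -0.188, -0.001], [0.001, -0.001, -1.0]]
force: [-2.1, 0.4, 6.3]
grip_width: 0.158
```

```bash
python3 - <<'E'
from h import *
go([529.3,-276.5,40],.19)
E
```

```text
turn [-0.0014 -0.0011 -0.0004] shift [ 0.     -0.0004  0.0008] t 5.7 F [-2.1  0.4  6.3] w 0.158
```

Call:
{"api": "jog_arm", "payload": {
  "rows": [0,0,0,0,0.005,0,-1,0,0,0,0,0.01,0,-1,0,0,0,0,0.01,0,-1,0,0,0,0,0.01,0,-1,0,0,0,0,0.01,0,-1]
}}

```text
clock: 6.2
position: [484.6, -285.1, 222.7]
orientation: [[0.189, -0.982, 0.003], [-0.982, -0.189, -0.001], [0.002, -0.003, -1.0]]
force: [1.0, 0.4, 5.5]
grip_width: 0.156
```

Call:
{"api": "jog_arm", "payload": {
  "rows": [0,0,0,0,0.012,0,-1,0,0,0,0,0.012,0,-1,0,0,0,0,0.005,0,-1,0,0,0,0,0,-0.02,-1,0,0,0,0,0,-0.04,-1,0,0,0,0,0,-0.04,-1,0,0,0,0,0,0,-1]
}}

```text
clock: 6.9
position: [456.6, -291.1, 326.2]
orientation: [[0.188, -0.982, 0.006], [-0.982, -0.188, -0.004], [0.005, -0.006, -1.0]]
force: [1.6, -0.7, -2.7]
grip_width: 0.159
```

```bash
python3 - <<'E'
from h import *
print(ctrl.get_state()['position'],ctrl.get_state()['orientation'].round(3))
go([599.5-.982*150,41-.189*150,150],.19)
E
```

```text
[ 456.61819465 -291.06082124  326.20553048] [[ 0.188 -0.982  0.006]
 [-0.982 -0.188 -0.004]
 [ 0.005 -0.006 -1.   ]]
turn [-0.0055 -0.0049 -0.0007] shift [-0.2991 -0.053  -0.0058] t 6.9 F [ 1.6 -0.7 -2.7] w 0.159
```

Call:
{"api": "jog_arm", "payload": {
  "rows": [-0.005,-0.005,0,-0.03,-0.005,0,-1,0,0,0,-0.043,-0.008,0,-1,0,0,0,-0.045,-0.008,0,-1,0,0,0,-0.045,-0.008,0,-1,0,0,0,-0.045,-0.008,0,-1,0,0,0,-0.045,-0.008,0,-1,0,0,0,-0.03,-0.005,0,-1,0,0,0,-0.015,-0.003,0,-1,0,0,0,0,0,0,-1,0,0,0,0,0,0,-1]
}}

```text
clock: 7.9
position: [451.1, 11.7, 321.8]
orientation: [[0.189, -0.982, -0.008], [-0.982, -0.189, 0.003], [-0.005, 0.007, -1.0]]
force: [-0.4, -0.2, -3.3]
grip_width: 0.155
```

```bash
python3 - <<'E'
from h import *
import pickle
w=snap('wrist','g.png');s=ctrl.get_state();pickle.dump((w,s),open('w3.pkl','wb'));print(s['position'],s['orientation'].round(4),s['force'])
E
```

```text
[451.30627273  11.16948923 321.96510572] [[ 0.1876 -0.9822 -0.0075]
 [-0.9822 -0.1877  0.0033]
 [-0.0046  0.0067 -1.    ]] [-0.07367013 -0.54663224 -2.70011499]
```

View pics/g.png

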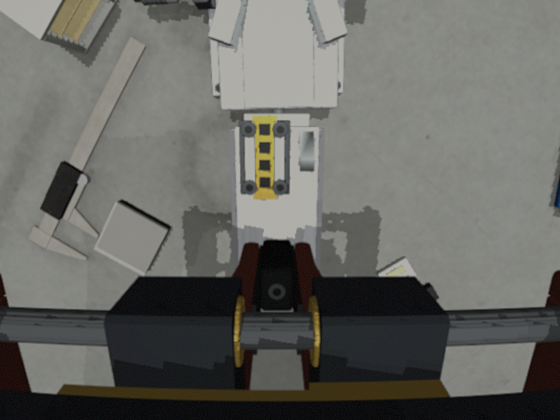

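Wrist view in front of the stage: the plate is held square. The stage front edge runs from (220,108) to (343,106), and the rest of the stage is above the frame, so I go higher and a little forward to see the rails and pad.

Call:
{"api": "jog_arm", "payload": {
  "rows": [0.006,0.006,0,0,-0.01,-0.03,-1,0,0,0,0,-0.015,-0.04,-1,0,0,0,0,-0.015,-0.03,-1,0,0,0,0,0,0,-1,0,0,0,0,0,0,-1,0,0,0,0,0,0,-1]
}}

```text
clock: 8.55
position: [490.1, 18.8, 420.9]
orientation: [[0.187, -0.982, -0.002], [-0.982, -0.187, -0.001], [0.001, 0.002, -1.0]]
force: [-0.2, 1.0, -4.3]
grip_width: 0.16
```

```bash
python3 - <<'E'
from h import *
import pickle
w=snap('wrist','i.png');s=ctrl.get_state();pickle.dump((w,s),open('w4.pkl','wb'));print(s['position'],s['orientation'].round(4),s['force'])
cv2.imwrite('pics/i2.png',cv2.resize(cv2.cvtColor(w['color'],cv2.COLOR_RGB2BGR)[0:200,150:420],None,fx=2.9,fy=2.9,interpolation=cv2.INTER_CUBIC))
E
```

```text
[490.1698822   18.9878551  420.88695476] [[ 1.876e-01 -9.822e-01 -2.400e-03]
 [-9.822e-01 -1.876e-01 -1.300e-03]
 [ 8.000e-04  2.600e-03 -1.000e+00]] [-0.56211102 -0.27994602 -2.7951755 ]
```

View pics/i2.png

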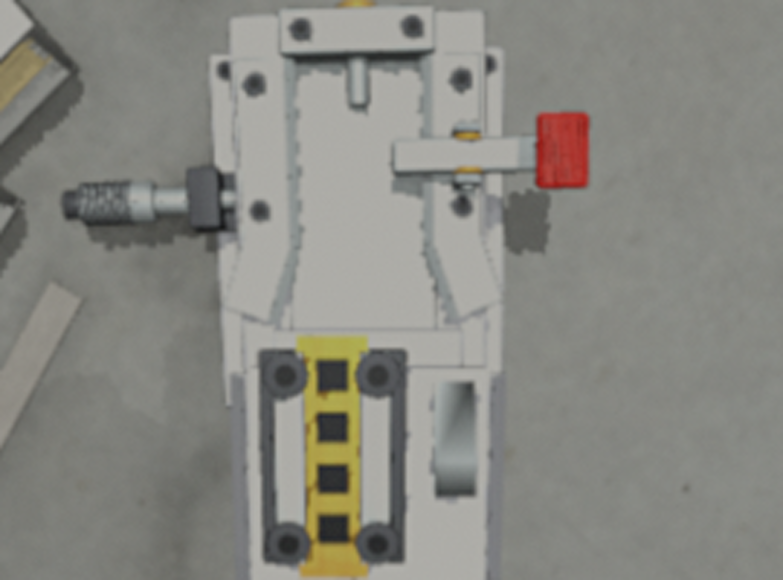

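```bash
python3 - <<'E'
from h import *
import pickle
np.set_printoptions(precision=1,suppress=True)
w,s=pickle.load(open('w4.pkl','rb'))
yaw=.19;c,sn=np.cos(yaw),np.sin(yaw);R=np.array([[c,-sn],[sn,c]]);O=np.array([599.5,41])
f=lambda u,z:R.T@(ray(w,(150+u[0]/2.9,u[1]/2.9),z)[0][:2]-O)
for n,u,z in(('screwL1',(255,83),57),('screwL2',(260,211),57),('screwR1',(461,79),57),('screwR2',(461,206),57),('stop top front edge L',(283,57),57),('R',(432,51),57),('stopscrewL',(301,28),57),('R',(413,26),57),('pad',(563,150),74),('mouthL tip',(275,322),57),('mouthR tip',(460,319),57),('L outer',(228,306),57),('R outer',(497,303),57),('throatL',(292,240),57),('throatR',(430,236),57),('plunger tip',(358,104),52),
 ('base L front',(226,400),10),('base L rear',(212,57),10),('baseR rear',(500,50),10)):print(n,f(u,z))
h=cv2.cvtColor(w['color'],cv2.COLOR_RGB2HSV);m=(((h[...,0]<6)|(h[...,0]>174))&(h[...,1]>150)&(h[...,2]>90)).astype(np.uint8);m[:,:300]=0;m[120:]=0
p=np.argwhere(m)[:,::-1].astype(float);print('padrect',len(p),cv2.minAreaRect((ray(w,p,74)[:,:2]).astype(np.float32)))
# stand reference screws from w2 (home frame origin 572,-268)
w2=pickle.load(open('w2.pkl','rb'))
for n,u in(('L1',(231,7)),('L2',(231,67)),('R1',(328.5,7)),('R2',(327,67))):print('stand',n,R.T@(ray(w2,u,39)[0][:2]-[572,-268]))
# plate strip in hand: tool frame; tip z
T=s['position'];zs=T[2]-163-30
for n,u,z in(('plate strip screw FL',(286,375),zs+16),('FR',(380,375),zs+16),('RL',(288,544),zs+16),('RR',(379,544),zs+16),('lead L',(272,335),zs+8),('lead R',(440,335),zs+8)):
    d=ray(w,(150+u[0]/2.9,u[1]/2.9),z)[0]-T;print(n,R.T@d[:2])
E
```

```text
screwL1 [35.4 33.4]
screwL2 [-2.9 32.6]
screwR1 [ 36.5 -30.4]
screwR2 [ -1.5 -31. ]
stop top front edge L [43.  24.6]
R [ 44.7 -21.4]
stopscrewL [51.5 19. ]
R [ 52.  -15.5]
pad [ 12.9 -59.8]
mouthL tip [-37.3  28.4]
mouthR tip [-36.4 -31.3]
L outer [-32.2  43.5]
R outer [-31.3 -43.1]
throatL [-11.8  22.6]
throatR [-10.7 -21.3]
plunger tip [30.1  1.5]
base L front [-64.8  51.3]
base L rear [55.  53.1]
baseR rear [ 57.2 -48. ]
padrect 437 ((623.508544921875, -14.703023910522461), (20.76637840270996, 14.850016593933105), 12.53330135345459)
stand L1 [34.7 32. ]
stand L2 [-3.2 32.8]
stand R1 [ 34.8 -31.7]
stand R2 [ -3.2 -31.7]
plate strip screw FL [63.6 12. ]
FR [63.6 -2. ]
RL [37.9 12.1]
RR [37.9 -1.9]
lead L [69.4 14.7]
lead R [ 69.4 -11.4]
```

Stage: rail screws at crop (255,83), (260,211), (461,79) and (461,206), red pad at (563,150). That gives yaw of about 0.21 and true home near (600.5, 41.7). The plate in the hand is about 30.7 mm ahead of the TCP and 0.5 mm to its right.

```bash
cat >> h.py <<'E'
YS=.21;HT=np.array([570.4,35.8,241.])   # TCP when plate home
def ins():
    s=ctrl.get_state();c,si=np.cos(YS),np.sin(YS);d=(s['position']-HT);f=s['force'];r=np.array([[c,si],[-si,c]])
    W=np.array([[si,-c,0],[-c,-si,0],[0,0,-1.]])
    print('rel home x,y,z',(r@d[:2]).round(2),d[2].round(2),'F along,left',(r@f[:2]).round(1),f[2].round(1),'turn',cv2.Rodrigues(s['orientation'].T@W)[0].ravel().round(4),'t',round(s['clock'],2),'w',round(s['grip_width'],3))
E
python3 - <<'E'
from h import *
go([477.5,16,253],YS,0)
E
```

```text
turn [ 0.0026 -0.0008 -0.0213] shift [0.0003 0.013  0.1679] t 8.6 F [-0.6 -0.3 -2.8] w 0.153
```

Call:
{"api": "jog_arm", "payload": {
  "rows": [0.003,-0.001,-0.021,0,0,0,-1,0,0,0,0,0.006,0.03,-1,0,0,0,0,0.007,0.04,-1,0,0,0,0,0,0.04,-1,0,0,0,0,0,0.035,-1,0,0,0,0,0,0.015,-1,0,0,0,0,0,0.008,-1,0,0,0,0,0,0,-1,0,0,0,0,0,0,-1]
}}

```text
clock: 9.5
position: [479.4, 17.3, 255.3]
orientation: [[0.21, -0.978, 0.005], [-0.978, -0.21, 0.001], [0.0, -0.005, -1.0]]
force: [-0.1, -0.2, -3.1]
grip_width: 0.157
```

```bash
python3 - <<'E'
from h import *
ins()
E
```

```text
rel home x,y,z [-92.85   0.88] 14.26 F along,left [-0.1 -0.2] -3.1 turn [-0.0049 -0.0001  0.0011] t 9.5 w 0.157
```

Call:
{"api": "jog_arm", "payload": {
  "rows": [-0.004,0,0.001,0.0009,0,0.005,-1,0,0,0,0,0,0.005,-1,0,0,0,0,0,0.002,-1,0,0,0,0,0,0,-1,0,0,0,0,0,0,-1]
}}

```text
clock: 10.0
position: [479.3, 16.4, 242.7]
orientation: [[0.208, -0.978, 0.0], [-0.978, -0.208, -0.0], [0.0, -0.0, -1.0]]
force: [0.3, -0.0, -3.6]
grip_width: 0.159
```

```bash
python3 - <<'E'
from h import *
ins()
E
```

```text
rel home x,y,z [-9.314e+01  1.000e-02] 1.72 F along,left [ 0.3 -0.1] -3.6 turn [-0.0001 -0.0001 -0.0001] t 10.0 w 0.159
```

Call:
{"api": "jog_arm", "payload": {
  "rows": [0,0,0,0,0,0.0005,-1,0,0,0,0,0,0.0005,-1,0,0,0,0,0,0.0003,-1,0,0,0,0,0,0,-1]
}}

```text
clock: 10.4
position: [479.3, 16.4, 241.4]
orientation: [[0.208, -0.978, 0.0], [-0.978, -0.208, -0.0], [0.0, 0.0, -1.0]]
force: [0.9, 0.6, -3.1]
grip_width: 0.157
```

```bash
python3 - <<'E'
from h import *
ins()
E
```

```text
rel home x,y,z [-9.315e+01  4.000e-02] 0.37 F along,left [1.  0.4] -3.1 turn [ 0.     -0.0001 -0.0001] t 10.4 w 0.157
```

Call:
{"api": "jog_arm", "payload": {
  "rows": [0,0,0,0,0,0.0004,-1,0,0,0,0,-0.01,0,-1,0,0,0,0,-0.01,0,-1,0,0,0,0,-0.01,0,-1,0,0,0,0,-0.005,0,-1,0,0,0,0,0,0,-1]
}}

```text
clock: 11.0
position: [514.4, 24.0, 240.8]
orientation: [[0.209, -0.978, 0.0], [-0.978, -0.209, 0.0], [-0.0, -0.0, -1.0]]
force: [0.3, -0.5, -3.1]
grip_width: 0.157
```

```bash
python3 - <<'E'
from h import *
ins()
E
```

```text
rel home x,y,z [-57.25   0.13] -0.21 F along,left [ 0.2 -0.5] -3.1 turn [-0.0003  0.0002  0.0001] t 11.0 w 0.157
```

Call:
{"api": "jog_arm", "payload": {
  "rows": [0,0,0,0,0,0.0004,-1,0,0,0,0,-0.003,0.0003,-1,0,0,0,0,-0.003,0,-1,0,0,0,0,0,0,-1]
}}

```text
clock: 11.4
position: [519.9, 25.0, 240.7]
orientation: [[0.208, -0.978, 0.001], [-0.978, -0.208, 0.0], [0.0, -0.001, -1.0]]
force: [0.4, -0.3, 3.2]
grip_width: 0.158
```

```bash
python3 - <<'E'
from h import *
ins()
w=snap('wrist')
cv2.imwrite('pics/j.png',cv2.resize(cv2.cvtColor(w['color'],cv2.COLOR_RGB2BGR)[20:240,150:420],None,fx=2.7,fy=2.7,interpolation=cv2.INTER_CUBIC))
E
```

```text
rel home x,y,z [-51.67  -0.08] -0.34 F along,left [ 0.3 -0.3] 3.2 turn [-0.0011 -0.0002 -0.0002] t 11.4 w 0.158
```

View pics/j.png

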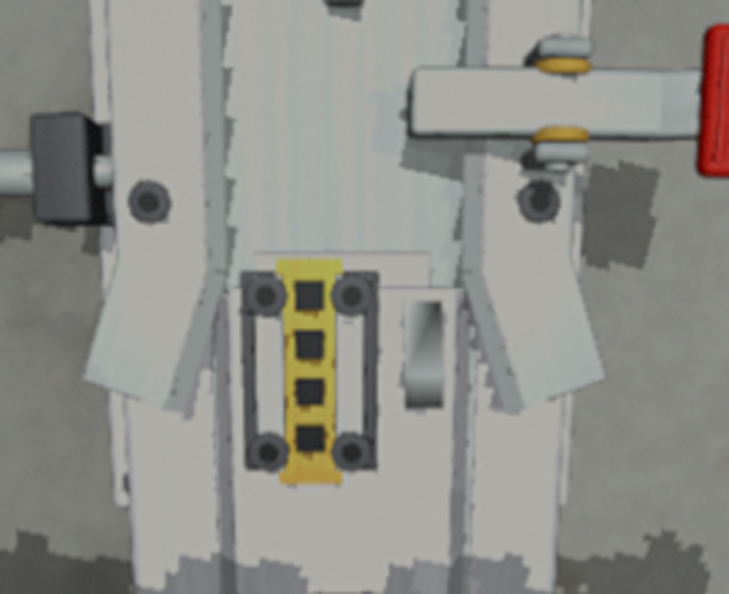

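Close-up: the slab's top edges (232 and 457) are centred between the rail edges (206 and 484) with gaps on both sides. The leading end is at the throat and the plate rests on the floor.

Call:
{"api": "jog_arm", "payload": {
  "rows": [0,0,0,0,-0.003,-0.0003,-1,0,0,0,0,-0.004,0,-1,0,0,0,0,-0.004,0,-1,0,0,0,0,0,0,-1]
}}

```text
clock: 11.85
position: [530.9, 27.4, 240.7]
orientation: [[0.208, -0.978, 0.001], [-0.978, -0.208, 0.0], [0.0, -0.001, -1.0]]
force: [2.0, -0.1, 3.0]
grip_width: 0.156
```

```bash
python3 - <<'E'
from h import *
ins()
E
```

```text
rel home x,y,z [-4.035e+01  2.000e-02] -0.32 F along,left [ 1.9 -0.5] 3.0 turn [-0.0012 -0.0001 -0.    ] t 11.85 w 0.156
```

Call:
{"api": "jog_arm", "payload": {
  "rows": [0,0,0,0,-0.004,-0.0002,-1,0,0,0,0,-0.004,0,-1,0,0,0,0,-0.004,0,-1,0,0,0,0,-0.004,0,-1,0,0,0,0,-0.003,0,-1,0,0,0,0,0,0,-1]
}}

```text
clock: 12.45
position: [549.1, 31.3, 240.7]
orientation: [[0.208, -0.978, 0.0], [-0.978, -0.208, 0.0], [0.0, -0.0, -1.0]]
force: [-0.1, -0.2, 2.4]
grip_width: 0.155
```

```bash
python3 - <<'E'
from h import *
ins()
E
```

```text
rel home x,y,z [-2.177e+01  1.000e-02] -0.29 F along,left [-0.1 -0.1] 2.4 turn [-0.0002 -0.     -0.0002] t 12.45 w 0.155
```

Sideways force is nil. Next the catch ramp, in small steps.

Call:
{"api": "jog_arm", "payload": {
  "rows": [0,0,0,0,-0.002,0,-1,0,0,0,0,-0.002,0,-1,0,0,0,0,-0.002,0,-1,0,0,0,0,-0.002,0,-1,0,0,0,0,0,0,-1]
}}

```text
clock: 12.95
position: [556.0, 32.9, 240.7]
orientation: [[0.208, -0.978, -0.002], [-0.978, -0.208, -0.0], [-0.0, 0.002, -1.0]]
force: [-5.2, -1.1, 6.4]
grip_width: 0.16
```

```bash
python3 - <<'E'
from h import *
ins()
E
```

```text
rel home x,y,z [-14.68   0.17] -0.27 F along,left [-5.3 -0. ] 6.4 turn [ 0.0017  0.0001 -0.0001] t 12.95 w 0.16
```

Call:
{"api": "jog_arm", "payload": {
  "rows": [0,0,0,0,-0.002,0,-1,0,0,0,0,-0.002,0,-1,0,0,0,0,0,0,-1]
}}

```text
clock: 13.25
position: [559.9, 33.7, 240.7]
orientation: [[0.208, -0.978, -0.002], [-0.978, -0.208, -0.0], [0.0, 0.002, -1.0]]
force: [-5.3, -1.2, 6.4]
grip_width: 0.158
```

```bash
python3 - <<'E'
from h import *
ins()
E
```

```text
rel home x,y,z [-10.67   0.08] -0.29 F along,left [-5.4 -0.1] 6.4 turn [ 0.0017 -0.     -0.0001] t 13.25 w 0.158
```

Call:
{"api": "jog_arm", "payload": {
  "rows": [0,0,0,0,-0.002,-0.0002,-1,0,0,0,0,-0.002,0,-1,0,0,0,0,0,0,-1]
}}

```text
clock: 13.55
position: [563.1, 34.3, 240.7]
orientation: [[0.208, -0.978, -0.004], [-0.978, -0.208, -0.001], [0.0, 0.004, -1.0]]
force: [-7.8, -1.3, 8.2]
grip_width: 0.158
```

```bash
python3 - <<'E'
from h import *
ins()
E
```

```text
rel home x,y,z [-7.51  0.02] -0.31 F along,left [-8.   0.3] 8.2 turn [ 0.0042 -0.0001 -0.0003] t 13.55 w 0.158
```

Call:
{"api": "jog_arm", "payload": {
  "rows": [0,0,0,0,-0.0015,0,-1,0,0,0,0,-0.0015,0,-1,0,0,0,0,0,0,-1]
}}

```text
clock: 13.85
position: [565.7, 34.9, 240.7]
orientation: [[0.208, -0.978, -0.005], [-0.978, -0.208, -0.001], [0.0, 0.005, -1.0]]
force: [-10.0, -2.4, 9.9]
grip_width: 0.158
```

```bash
python3 - <<'E'
from h import *
ins()
E
```

```text
rel home x,y,z [-4.84  0.07] -0.3 F along,left [-10.3  -0.3] 9.9 turn [ 0.0051 -0.0002 -0.0003] t 13.85 w 0.158
```

Call:
{"api": "jog_arm", "payload": {
  "rows": [0,0,0,0,-0.001,-0.0003,-1,0,0,0,0,-0.001,0,-1,0,0,0,0,0,0,-1]
}}

```text
clock: 14.15
position: [567.3, 35.2, 240.7]
orientation: [[0.208, -0.978, -0.006], [-0.978, -0.208, -0.001], [0.0, 0.006, -1.0]]
force: [-10.9, -1.9, 8.9]
grip_width: 0.157
```

```bash
python3 - <<'E'
from h import *
ins()
E
```

```text
rel home x,y,z [-3.18  0.04] -0.31 F along,left [-11.    0.4] 8.9 turn [ 0.006  -0.0001 -0.0003] t 14.15 w 0.157
```

Call:
{"api": "jog_arm", "payload": {
  "rows": [0,0,0,0,-0.001,-0.0002,-1,0,0,0,0,0,0,-1]
}}

```text
clock: 14.35
position: [568.2, 35.3, 240.7]
orientation: [[0.208, -0.978, -0.006], [-0.978, -0.208, -0.001], [0.0, 0.006, -1.0]]
force: [-10.5, -0.7, 8.6]
grip_width: 0.157
```

```bash
python3 - <<'E'
from h import *
ins()
E
```

```text
rel home x,y,z [-2.28  0.02] -0.29 F along,left [-10.5   1.5] 8.6 turn [ 0.0064 -0.0001 -0.0003] t 14.35 w 0.157
```

Call:
{"api": "jog_arm", "payload": {
  "rows": [0,0,0,0,-0.001,-0.0005,-1,0,0,0,0,0,0,-1]
}}

```text
clock: 14.55
position: [569.0, 35.5, 240.8]
orientation: [[0.208, -0.978, -0.007], [-0.978, -0.208, -0.001], [-0.0, 0.007, -1.0]]
force: [-9.0, -1.1, 4.8]
grip_width: 0.159
```

```bash
python3 - <<'E'
from h import *
ins()
E
```

```text
rel home x,y,z [-1.48  0.  ] -0.22 F along,left [-9.   0.8] 4.8 turn [ 0.0071  0.     -0.0003] t 14.55 w 0.159
```

Call:
{"api": "jog_arm", "payload": {
  "rows": [0,0,0,0,-0.001,-0.0003,-1,0,0,0,0,0,0,-1]
}}

```text
clock: 14.75
position: [569.8, 35.7, 240.9]
orientation: [[0.208, -0.978, -0.008], [-0.978, -0.208, -0.002], [-0.0, 0.008, -1.0]]
force: [-10.5, -1.2, 2.8]
grip_width: 0.156
```

```bash
python3 - <<'E'
from h import *
ins()
E
```

```text
rel home x,y,z [-0.63  0.02] -0.14 F along,left [-10.5   1.1] 2.8 turn [ 0.0077  0.0001 -0.0003] t 14.75 w 0.156
```

Call:
{"api": "jog_arm", "payload": {
  "rows": [0,0,0,0,-0.001,0,-1,0,0,0,0,0,0,-1]
}}

```text
clock: 14.95
position: [570.7, 35.9, 240.9]
orientation: [[0.208, -0.978, -0.008], [-0.978, -0.208, -0.002], [-0.0, 0.008, -1.0]]
force: [-10.7, -1.7, 4.0]
grip_width: 0.158
```

```bash
python3 - <<'E'
from h import *
ins()
E
```

```text
rel home x,y,z [0.36 0.02] -0.12 F along,left [-10.8   0.6] 4.0 turn [ 0.0078  0.     -0.0003] t 14.95 w 0.158
```

Call:
{"api": "jog_arm", "payload": {
  "rows": [0,0,0,0,-0.0007,0,-1,0,0,0,0,0,0,-1]
}}

```text
clock: 15.15
position: [571.7, 36.1, 240.9]
orientation: [[0.208, -0.978, -0.007], [-0.978, -0.208, -0.001], [-0.0, 0.007, -1.0]]
force: [-6.8, -0.7, 0.2]
grip_width: 0.16
```

```bash
python3 - <<'E'
from h import *
ins()
w=snap('wrist')
cv2.imwrite('pics/k.png',cv2.resize(cv2.cvtColor(w['color'],cv2.COLOR_RGB2BGR)[60:280,150:420],None,fx=2.7,fy=2.7,interpolation=cv2.INTER_CUBIC))
E
```

```text
rel home x,y,z [1.3  0.02] -0.05 F along,left [-6.8  0.7] 0.2 turn [ 0.0069  0.     -0.0002] t 15.15 w 0.16
```

View pics/k.png

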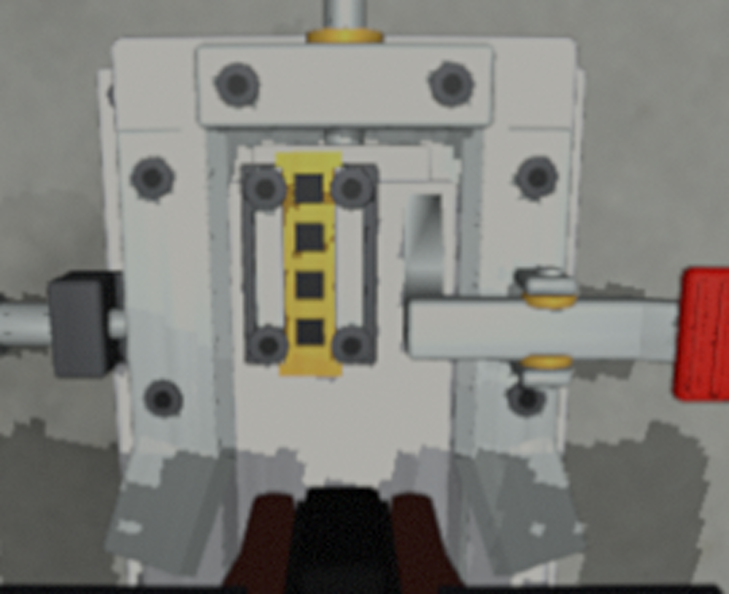

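```bash
cat > pad.py <<'E'
from h import *
np.set_printoptions(precision=2,suppress=True)
def pad(w):
    h=cv2.cvtColor(w['color'],cv2.COLOR_RGB2HSV);m=(((h[...,0]<6)|(h[...,0]>174))&(h[...,1]>150)&(h[...,2]>90)).astype(np.uint8);m[:,:300]=0
    n,l,st,ce=cv2.connectedComponentsWithStats(m);i=1+np.argmax(st[1:,4]);p=np.argwhere(l==i)[:,::-1].astype(float)
    for z in(66,74):
        r=cv2.minAreaRect(ray(w,p,z)[:,:2].astype(np.float32));c,s=np.cos(.209),np.sin(.209)
        print(st[i],z,'size',np.array(r[1]),'rel home',np.array([[c,s],[-s,c]])@(np.array(r[0])-[600.5,41.7]))
E
python3 - <<'E'
from pad import *
import pickle
pad(pickle.load(open('w4.pkl','rb'))[0]);pad(snap('wrist'));ins()
E
```

```text
[335  39  18  26 437] 66 size [21.28 15.21] rel home [ 12.14 -61.4 ]
[335  39  18  26 437] 74 size [20.77 14.85] rel home [ 10.81 -59.95]
[ 400  160   39   49 1725] 66 size [21.88 16.33] rel home [ 10.44 -62.7 ]
[ 400  160   39   49 1725] 74 size [20.75 15.49] rel home [ 11.95 -59.4 ]
rel home x,y,z [ 1.6  -0.01] -0.16 F along,left [-6.1  1. ] 0.7 turn [ 0.01  0.   -0.  ] t 15.25 w 0.157
```

Call:
{"api": "jog_arm", "payload": {
  "rows": [0,0,0,0,0.0008,0,-1,0,0,0,0,0,0,-1,0,0,0,0,0,0,-1]
}}

```text
clock: 15.55
position: [571.7, 36.1, 241.0]
orientation: [[0.208, -0.978, -0.004], [-0.978, -0.208, -0.001], [-0.0, 0.005, -1.0]]
force: [-4.8, -1.1, -4.6]
grip_width: 0.154
```

```bash
python3 - <<'E'
from h import *
ins()
E
```

```text
rel home x,y,z [ 1.37 -0.02] -0.01 F along,left [-4.9 -0. ] -4.6 turn [ 0.0046  0.0001 -0.0002] t 15.55 w 0.154
```

Pad size and position match the catch-at-rest height, so it looks clicked shut. I relax further to confirm it holds.

Call:
{"api": "jog_arm", "payload": {
  "rows": [0,0,0,0,0.0008,0,-1,0,0,0,0,0,0,-1,0,0,0,0,0,0,-1]
}}

```text
clock: 15.85
position: [571.5, 36.0, 241.5]
orientation: [[0.208, -0.978, -0.003], [-0.978, -0.208, -0.001], [-0.0, 0.003, -1.0]]
force: [-6.6, -1.6, -5.3]
grip_width: 0.156
```

```bash
python3 - <<'E'
from h import *
ins()
E
```

```text
rel home x,y,z [1.09 0.01] 0.5 F along,left [-6.8 -0.2] -5.3 turn [ 0.0029  0.0001 -0.0002] t 15.85 w 0.156
```

Call:
{"api": "jog_arm", "payload": {
  "rows": [0,0,0,0,0,0.0006,-1,0,0,0,0,0.001,0,-1,0,0,0,0,0,0,-1,0,0,0,0,0,0,-1]
}}

```text
clock: 16.25
position: [571.1, 35.9, 241.4]
orientation: [[0.208, -0.978, -0.001], [-0.978, -0.208, -0.0], [0.0, 0.001, -1.0]]
force: [-4.0, -0.9, -6.2]
grip_width: 0.16
```

```bash
python3 - <<'E'
from pad import *
ins();pad(snap('wrist'))
E
```

```text
rel home x,y,z [ 0.68 -0.  ] 0.41 F along,left [-4.1 -0. ] -6.2 turn [ 0. -0. -0.] t 16.25 w 0.16
[ 399  160   39   49 1718] 66 size [21.96 16.32] rel home [ 10.36 -62.74]
[ 399  160   39   49 1718] 74 size [20.83 15.48] rel home [ 11.83 -59.45]
```

The grip point stays put (0.62, then 0.68) while the push fades, so the catch is holding. I relieve the remaining load and let go.

Call:
{"api": "jog_arm", "payload": {
  "rows": [0,0,0,0,0.0008,0.0007,-1,0,0,0,0,0,0,-1,0,0,0,0,0,0,-0.5,0,0,0,0,0,0,-0.3,0,0,0,0,0,0,-0.2,0,0,0,0,0,-0.002,-0.2,0,0,0,0,0,-0.01,-0.2,0,0,0,0,0,-0.03,-0.2,0,0,0,0,0,-0.04,-0.2,0,0,0,0,0.04,-0.04,-0.2,0,0,0,0,0.03,0,-0.2,0,0,0,0,0,0,-0.2,0,0,0,0,0,0,-0.2]
}}

```text
clock: 17.6
position: [506.6, 22.1, 359.5]
orientation: [[0.208, -0.978, 0.002], [-0.978, -0.208, -0.0], [0.001, -0.002, -1.0]]
force: [0.9, -0.1, 0.7]
grip_width: 0.403
```

```bash
python3 - <<'E'
from pad import *
ins();w=snap('wrist');pad(w)
cv2.imwrite('pics/l.png',cv2.resize(cv2.cvtColor(w['color'],cv2.COLOR_RGB2BGR)[0:240,150:420],None,fx=2.4,fy=2.4,interpolation=cv2.INTER_CUBIC))
E
```

```text
rel home x,y,z [-65.27  -0.11] 118.48 F along,left [ 0.9 -0.3] 0.7 turn [-0. -0. -0.] t 17.6 w 0.403
[351  50  22  31 646] 66 size [21.11 15.52] rel home [ 11.88 -61.62]
[351  50  22  31 646] 74 size [20.49 15.06] rel home [ 10.74 -59.8 ]
```

View pics/l.png

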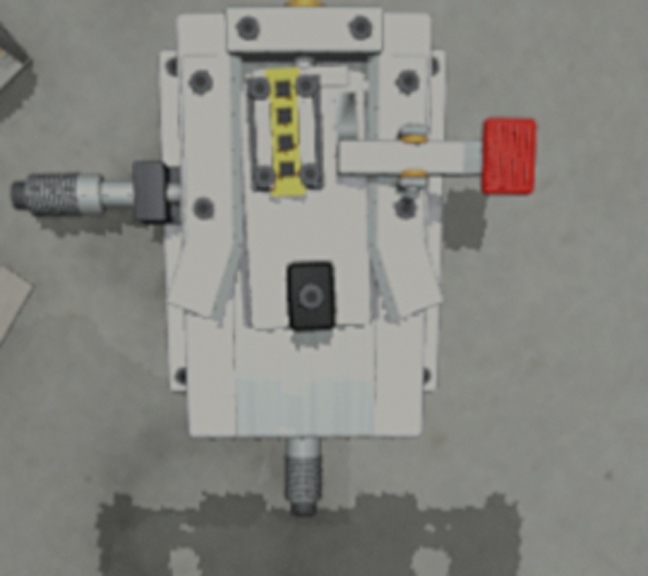

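The final view shows the plate home after release. The strip centre is at crop row 132 (about 130 expected), the red pad sits exactly where it was at the start, and the gripper is clear.

```bash
python3 -c "
from bench import ctrl
print(ctrl.sign_off())"
```

```text
the job is handed in; nothing more can be done
None
```

The plate is locked in the stage's dovetail and released, and I handed the job in at about 17.6 s of the 58 s allowed. Sign-off gave no verdict, so what follows is from my own last checks.

**How it went**
- I pressed the stand's thumb pad with about 7 N. The plate sprang out about 14 mm, and I drew it straight back by the grip block to about 74–76 mm from home by the commanded moves, then lifted it about 100 mm.
- I lined up by the wrist camera, with the stage turned about 0.21 rad. I then slid the plate in with no more than about 11 N along the dovetail and 1.5 N sideways, as read between steps.

**Last checks**
- **Click:** the push dropped from 10.8 to 6.8 N at home. The plate then held its place while I backed the arm off about 2 mm, so the stage's catch is holding it.
- **Position after release:** the strip sits within about 0.6 mm of the expected home position.
- **Stage setting:** the red pad reads (10.7, -59.8) mm from home, against (10.8, -60.0) before. The catch is therefore down and the slides have not visibly moved.
- **Arm:** the gripper was clear and nothing was touching it.

**Not certain**
- Seen from close by, the red pad read about 1 mm different along x. I put that down to camera calibration.
- I did not look again at the stand's catch, the setup block or the chip box after the move. None of my moves went near the block or the box.

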